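# Hang the rinsed glue pot on its drying post

## Robot

A 6-joint arm with a two-finger parallel gripper is mounted at the origin on the work surface. World frame = base frame: x ahead of the robot, y to its left, z up, the work surface at z = 0. Lengths are in m, angles in degrees, forces in N, time in s.
With the tool pointing down it reaches from about 0.25 to 0.725 m from the base axis. Payload 9.7 kg.
Tool frame: the origin (TCP) lies between the finger pads; the fingertips stand 22 mm ahead of it and the grasp point (between the pads) lies 3 mm ahead of it; z points along the fingers, y is the line along which they close (so a half turn about z gives the same grasp; the last joint's range is limited). The gripper opens to 85 mm and grips with 20 to 120 N. Pads are 22 mm wide; open, the fingers measure 114 mm over their backs; the gripper's body (76 mm by 85 mm) begins 54 mm behind the grasp point. The pads swing forward as they close: fully open they stand 13 mm farther back than shut.
Start: joints at [72.651, 4.979, 10.078, 95.1, 0, 90], TCP at [0.164, 0.525, 0.22] pointing down, gripper open.
Joint ranges: [-179.16, 179.16], [-48.56, 103.87], [-65.8, 70.77], [-126.05, 130.52], [-82.76, 87.17], [-180, 180]. Speed limits (degrees/s): [127.2, 127.2, 147.25, 180, 180, 180].

## Interface

Orientations are given as [roll, pitch, yaw] about the fixed x, y, z axes, in that order (R = Rz(yaw) Ry(pitch) Rx(roll)).
In Python, from workcell import bot, viewer, finder gives the robot as it stands.
- The arm moves only by the tool move_arm, never from a script. Its arguments are lists of equal length, an entry for each row: "offset": the shift along the tool's x, y, z in cm, a list of three; "twist": the turn, a rotation vector about the tool's x, y, z in rad, a list of three; "grip": the opening, from 0 (shut) to 1 (fully open). In form: {"offset": [[x, y, z], ...], "twist": [[ax, ay, az], ...], "grip": [grip, ...]}. A call has 1 to 5 rows; each row shifts and turns the commanded pose from where the row before left it, along the tool's axes as they then stand; what a row does not reach is not made up. A row lasts 1/10 s, in which the tool goes at most 50 mm and 8.59 degrees, less where a joint would pass 70% of its speed; a pose out of reach is approached as far as the arm can. A call is refused whole if a number of a shift passes 5 or a number of a turn 0.15, either way. A call with a gripper value outside its range is refused whole. The fingers move at their own pace and stop on an object; "force" is the grip in N (left out, the last holds). Time passes only in rows, so rows that do not move let the fingers close. It gives the time, the measured TCP pose, the force, the opening and the grip force at its end, in the units of the state.
- bot.get_obs(): the state, without advancing time (a new reading comes with each control period).
- viewer.camera(name): name is "scene" or "top" or "wrist"; returns a dict with "color" (420x560x3 uint8, red, green, blue), "depth" (420x560 float32, m along the optical axis (not along the pixel's ray), 0 where there is no reading), "vfov" (degrees; the focal length in pixels is half the picture's height over the tangent of half this angle, whatever the lens; pixels are square), "cx", "cy" (the principal point, pixels), "position" and "attitude" of the camera in the world; the wrist camera has in their place "tool_from_camera" (4x4, takes a point from camera to tool coordinates, whose origin is the TCP and whose axes are the flange's). Camera axes: x right, y down, z forward; pixel columns grow to the right and rows downward; lengths in m; the calibration is good to about 2 mm. The wrist camera is an equidistant fisheye: a pixel r from the principal point sees the ray r / f radians off the axis. A picture is of the moment at which its call begins: read the wrist's pose just before it.
- bot.job_done(): hands the job in; it is judged then, once.
Trained networks look in a picture, given as the dict that the camera call returned (one of the last four; its "shot" number tells which), for a name from the list of things; names that differ only in an ending like _2 or _b are one class to them, and where a whole thing is asked for, a point or a joint stands for the part that bears it (a point fixed in the world has none). Each returns a list of dicts, best first, with "p" (0 to 1); they miss things now and then, are a little off and sometimes report something else, mostly with a low value. They report only what shows in the picture. A call takes as long as a camera call. They do not tell look-alikes from the thing itself.
- finder.boxes_of(picture, thing): "position" ([column, row] in pixels, amid what is visible of it).
- finder.pinpoint(picture, thing): "position" ([column, row] in pixels: a listed point, or the origin of a listed thing).
The state is a dict: "time": time; "q": joint angles; "qd": joint speeds; "joint_efforts": joint torques, N m; "ee_pos": TCP position; "tcp_rot": TCP orientation; "wrist_force": force on the tool from outside, world axes, zero at the start; "torque": the same for the moment, N m; "opening": finger opening in m; "grasp_force": force on a finger pad.
Only numpy, scipy, OpenCV 4.12 (cv2) and the standard library are available. Lean on these libraries where they do the work, as an engineer would, in place of code of your own. Each camera call takes 0.05 s, during which the arm holds its last target. There are 200 camera calls.

## Task

Take the rinsed glue pot that lies in the sloping wooden drain cradle, turn it mouth down and hang it over the empty drying post, then press it straight down until the post's stiff collar is fully home, so that the pot stands upside down and square on it. Let go of it and leave the small cup on the other post and everything else on the bench as they are.

Things in the scene. Friction and masses are not known exactly. Their poses are not given: they have to be found in the camera images.
- pot: the glue pot: grey plastic, straight-sided and round, open at one end, outer diameter 56 mm, length 100 mm, bore 50 mm, closed end 4 mm thick, 80 to 170 g, bears a grip of 25 N. Origin: centre of the outside of the closed end; z along its axis from closed end to mouth. It starts lying in the cradle, mouth to the robot's left, give or take 20 degrees, and 15 degrees (0.26 rad) downhill.
- pot_rim (a point): centre of the pot's mouth, in the plane of the rim, 100 mm from the origin of the pot along its z axis
- cradle: fixed drain cradle: plywood base 130 x 70 x 10 mm, two pairs of V arms under the pot and a small stop at its mouth. Origin: centre of the underside; x downhill, as the mouth points. Pot's axis 58 mm above the bench at the middle. Arms: 12 mm thick, 14 and 84 mm from the closed end, no higher than 7 mm below the pot's axis; between them the pot's sides are free for fingers.
- post: the empty drying post on its fixed plywood foot, 110 x 110 x 10 mm (origin: centre of the foot's underside, z up). The upright slides stiffly (about 5 N) in a slot along the foot's y and stands anywhere up to 12 mm from the foot's centre along it (not reported: look or feel). Shaft 26 mm in diameter; head 45 mm in diameter with a 2.5 mm chamfer, flat top 96 mm above the bench.
- post_seat (a point): 22 mm above the foot's centre: height of the pot's rim when all is home (closed end 122 mm up). Round the shaft, below the head, a rubber collar, 70 mm in diameter, 12 mm thick, is to carry the rim. It starts 10 to 20 mm above the foot (not reported), moves with the upright, has no spring, slides down stiffly at about 6 N, not under the pot's weight, stays where left; home is on the foot.
- spare_post: the other drying post, fixed: same plywood foot 110 x 110 x 10 mm, a thin plain rod 16 mm in diameter and no collar, hidden under the small cup. Origin: centre of the foot's underside
- small_cup: a small grey cup already hanging upside down on the other post, 48 mm rim diameter, 65 mm long, its top 75 mm above the bench; leave it. Origin: centre of its closed end (now its top), z axis to its mouth (down)
- screwdriver: a screwdriver 170 mm long lying between the task's things, leave it; origin on its underside, x along it
- offcut: a plywood offcut 45 x 45 x 9 mm lying between the task's things, leave it; origin centre of its underside
- glue_bottle: a closed glue bottle, 56 mm diameter, 140 mm tall, at the far right beyond the task's things, leave it; origin centre of its underside
- paint_tin: a paint tin, 90 mm diameter, 90 mm tall, beyond the task's things, leave it; origin centre of its underside
- brush: a brush lying across the far side of the bench, leave it; origin on its underside
- wrench: a wrench 160 mm long lying on the right, leave it; origin on its underside
- hammer: a hammer lying on the left, leave it; origin on its underside
There are look-alikes about, which are no part of the job. Leave any pink or yellow look-alike of the pot alone.

How it is judged:
By the outcome, as a careful person would: the job done as asked, in the order asked, and still so for the second after the job is handed in, with the robot touching nothing.
It also fails if it takes over 61 s, if anything falls off the work surface, if the arm or the gripper's body presses on something with over 40 N, if the wrist force passes 120 N, or if a joint passes its speed limit or range.

## Working session

There is one attempt and no reset: what is moved stays moved. The work goes in short steps, Python scripts to look and compute and a tool call to move; the robot and the scene stay as the last step left them, time stands still between calls to the robot, and variables do not carry over. Pictures are saved under pics/ and viewed, at most 10 in all, crops included, and the job is handed in when it is done.

Besides the shell and the picture viewer there is one more tool, called after ">>>" as a command line: name --argument value ..., lists and objects as JSON in quotes. move_arm: Moves the arm, as the interface text tells. Its arguments: {"type":"object","properties":{"offset":{"type":"array","items":{"type":"array","items":{"type":"number"}}},"twist":{"type":"array","items":{"type":"array","items":{"type":"number"}}},"grip":{"type":"array","items":{"type":"number"}},"force":{"type":"number"}},"required":["offset","twist","grip"]}

```bash
ls; mkdir -p pics
cat > h.py <<'E'
import numpy as np, cv2
from scipy.spatial.transform import Rotation as R
from workcell import bot, viewer, finder
def rot(a): 
    a=np.array(a,float)
    return a if a.shape==(3,3) else R.from_euler('xyz',a,degrees=True).as_matrix()
def tool():
    o=bot.get_obs(); T=np.eye(4); T[:3,:3]=rot(o['tcp_rot']); T[:3,3]=o['ee_pos']; return T
def shot(name):
    T=tool(); p=viewer.camera(name)
    p['T']=T@np.array(p['tool_from_camera']) if name=='wrist' else None
    if p['T'] is None:
        p['T']=np.eye(4); p['T'][:3,:3]=rot(p['attitude']); p['T'][:3,3]=p['position']
    p['f']=210/np.tan(np.radians(p['vfov']/2)); p['fish']=name=='wrist'; return p
def ray(p,u,v):
    x=(np.asarray(u,float)-p['cx'])/p['f']; y=(np.asarray(v,float)-p['cy'])/p['f']
    if p['fish']:
        r=np.hypot(x,y)+1e-9; s=np.tan(r)/r; x,y=x*s,y*s
    return np.stack([x,y,np.ones_like(x)],-1)
def cloud(p):
    v,u=np.mgrid[:420,:560]; c=ray(p,u,v)*p['depth'][...,None]
    return c@p['T'][:3,:3].T+p['T'][:3,3]
def at_z(p,uv,z):
    d=p['T'][:3,:3]@ray(p,*uv); o=p['T'][:3,3]; return o+d*(z-o[2])/d[2]
def save(p,n): cv2.imwrite(f'pics/{n}.png',p['color'][...,::-1])
E
cat > a.py <<'E'
from h import *
np.set_printoptions(precision=4,suppress=True)
o=bot.get_obs(); print({k:o[k] for k in('time','ee_pos','tcp_rot','opening')})
ims=[]
for n in('scene','top'):
    p=shot(n); ims.append(p['color']); c=cloud(p); print(n,p['T'][:3],p['vfov'])
    for t in('pot','pot_rim','cradle','post','post_seat','spare_post','small_cup','screwdriver','offcut','glue_bottle','paint_tin'):
        for r in finder.pinpoint(p,t)[:2]:
            u,v=r['position']; i,j=int(np.clip(v,0,419)),int(np.clip(u,0,559))
            print(t,round(r['p'],2),np.round([u,v]),c[i,j])
    save(p,n+'0')
E
python3 a.py
```

```text
pics
{'time': 0.0, 'ee_pos': array([0.1639, 0.5247, 0.2191]), 'tcp_rot': array([-179.927 ,    0.    ,  162.6509]), 'opening': 0.08556546166174392}
scene [[ 0.884   0.3792 -0.2734  0.876 ]
 [ 0.4672 -0.736   0.4899 -0.6515]
 [-0.0154 -0.5608 -0.8278  1.1731]] 44.395860054273655
pot 0.98 [285. 128.] [0.3783 0.2742 0.0589]
pot 0.79 [257.  92.] [0.2311 0.3738 0.0553]
pot_rim 0.97 [225. 212.] [ 0.3525 -0.0328  0.0045]
pot_rim 0.94 [381. 174.] [0.6951 0.2437 0.0546]
cradle 0.7 [329. 163.] [0.5516 0.2058 0.0677]
post 0.75 [227. 304.] [ 0.5126 -0.2774  0.047 ]
post_seat 0.97 [224. 300.] [ 0.5169 -0.2858  0.0847]
spare_post 0.92 [286. 237.] [ 0.5516 -0.0458  0.0418]
small_cup 0.61 [286. 223.] [ 0.5413 -0.031   0.0758]
small_cup 0.24 [338. 147.] [0.5527 0.2617 0.0781]
screwdriver 0.52 [287. 186.] [ 0.4622  0.1311 -0.004 ]
screwdriver 0.18 [294. 376.] [ 0.7362 -0.3677  0.0903]
offcut 0.69 [242. 258.] [ 0.469  -0.1385  0.011 ]
offcut 0.42 [284. 186.] [ 0.457   0.1227 -0.002 ]
glue_bottle 0.72 [292. 373.] [ 0.7294 -0.3638  0.0959]
paint_tin 0.68 [327. 321.] [ 0.7481 -0.2259  0.0921]
top [[ 0.0034
[... 216 characters left out ...]
72 [202. 155.] [0.6826 0.2506 0.0611]
pot_rim 0.71 [301. 261.] [ 0.3761 -0.0437 -0.0028]
cradle 0.91 [204. 212.] [0.5066 0.2333 0.0872]
cradle 0.52 [294. 134.] [ 0.7696 -0.0245  0.0135]
post 0.59 [184. 201.] [0.5391 0.2973 0.0726]
post 0.57 [371. 220.] [ 0.4946 -0.2437  0.04  ]
post_seat 0.66 [375. 217.] [ 0.4941 -0.2484  0.0713]
spare_post 0.83 [292. 205.] [ 0.5302 -0.0152  0.0765]
small_cup 0.82 [297. 198.] [ 0.548  -0.0296  0.0761]
small_cup 0.56 [292. 201.] [ 0.54   -0.0154  0.0723]
screwdriver 0.79 [243. 228.] [0.4745 0.1314 0.0143]
offcut 0.6 [332. 229.] [ 0.4713 -0.1339  0.0032]
glue_bottle 0.73 [394. 155.] [ 0.6959 -0.3255  0.0372]
paint_tin 0.76 [346. 148.] [ 0.6971 -0.1704  0.0833]
```

```bash
python3 -c "
import cv2,numpy as np
a=cv2.imread('pics/scene0.png');b=cv2.imread('pics/top0.png')
cv2.imwrite('pics/s0x.png',cv2.resize(a,(784,588)));cv2.imwrite('pics/t0x.png',cv2.resize(b,(784,588)))"
```

```text
(no output)
```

View pics/s0x.png

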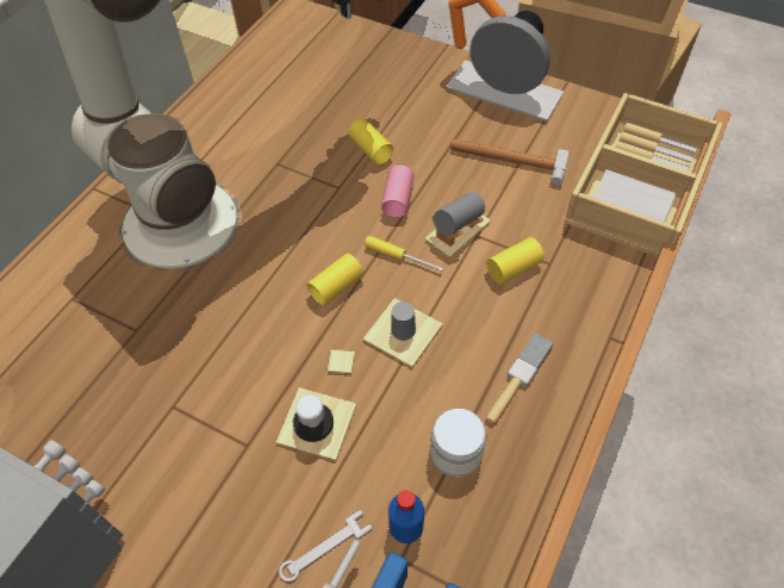

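View pics/t0x.png

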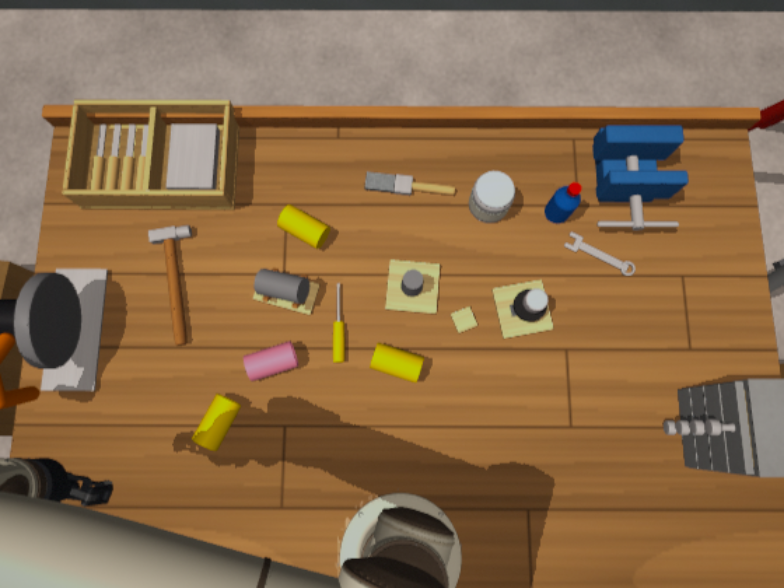

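The grey pot is in the cradle at about (328,153) in the scene picture and (200,205) in the top one. The empty post, with a white head and black collar, is at (222,300) and (380,216). The small cup is between them, and the yellow and pink pots are look-alikes. Next I'll fit the pot and the post from the depth images.

```bash
cat > b.py <<'E'
from h import *
from scipy.optimize import least_squares
np.set_printoptions(precision=4,suppress=True)
P=[];Q=[]
for n in('scene','top'):
    p=shot(n); c=cloud(p).reshape(-1,3); col=p['color'].reshape(-1,3).astype(int)
    sat=col.max(1)-col.min(1)
    m=(sat<25)&(np.abs(c[:,0]-.53)<.1)&(np.abs(c[:,1]-.25)<.1)&(c[:,2]>.035)&(c[:,2]<.12)
    a=c[m]; print(n,'pot',len(a),a.mean(0),a.min(0),a.max(0)); P.append(a)
    b=c[(np.abs(c[:,0]-.5)<.1)&(np.abs(c[:,1]+.26)<.09)]; w=col[(np.abs(c[:,0]-.5)<.1)&(np.abs(c[:,1]+.26)<.09)]
    h=b[(b[:,2]>.088)&(b[:,2]<.105)]
    print('head',len(h),h.mean(0),h.min(0),h.max(0))
    (cc,r)=cv2.minEnclosingCircle((h[:,:2]*1000).astype(np.float32)); print(cc,r)
    k=b[(w.max(1)<60)&(b[:,2]>.015)&(b[:,2]<.05)]; print('collar',len(k),k.min(0),k.max(0))
    f=b[(w.max(1)-w.min(1)>30)&(b[:,2]>.004)&(b[:,2]<.016)]
    print('foot',len(f),cv2.minAreaRect((f[:,:2]*1000).astype(np.float32)))
    t=c[(sat<25)&(np.abs(c[:,0]-.55)<.06)&(np.abs(c[:,1]+.03)<.06)&(c[:,2]>.068)&(c[:,2]<.085)]
    print('cup',len(t),t.mean(0))
A=np.vstack(P)
def res(x,A):
    d=np.array([np.sin(x[2])*np.cos(x[3]),np.cos(x[2])*np.cos(x[3]),-np.sin(x[3])])
    o=np.array([x[0],.25,x[1]]); v=A-o; return np.linalg.norm(v-np.outer(v@d,d),axis=1)-.028
for S in P+[A]:
    s=least_squares(res,[.53,.058,0,.26],args=(S,),loss='soft_l1',f_scale=.002)
    x=s.x; d=np.array([np.sin(x[2])*np.cos(x[3]),np.cos(x[2])*np.cos(x[3]),-np.sin(x[3])])
    o=np.array([x[0],.25,x[1]]); g=np.abs(s.fun)<.004; t=(S-o)@d
    q=np.percentile(t[g],[0.5,50,99.5]); print('fit',x[:2],np.degrees(x[2:]),d,q,'inl',g.mean(),'closed',o+q[0]*d,'mouth',o+q[2]*d)
E
python3 b.py
```

```text
scene pot 677 [0.5379 0.2313 0.0758] [0.4962 0.1855 0.0415] [0.5724 0.3001 0.1026]
head 287 [ 0.5008 -0.2735  0.0961] [ 0.4768 -0.2947  0.0888] [ 0.5219 -0.2506  0.1027]
(499.2236633300781, -272.9183654785156) 23.032611846923828
collar 330 [ 0.4704 -0.3064  0.0308] [ 0.5341 -0.238   0.0465]
foot 1387 ((499.7808837890625, -260.99566650390625), (177.7329864501953, 198.7681427001953), 89.7959213256836)
cup 195 [ 0.5462 -0.0275  0.0749]
top pot 680 [0.529  0.2436 0.0798] [0.4951 0.1922 0.048 ] [0.57   0.3012 0.1013]
head 202 [ 0.4977 -0.2684  0.0955] [ 0.4762 -0.2912  0.0886] [ 0.5191 -0.2468  0.1025]
(498.22369384765625, -269.13897705078125) 22.535442352294922
collar 192 [ 0.4679 -0.2991  0.0296] [ 0.5315 -0.2351  0.0462]
foot 962 ((500.26043701171875, -260.10931396484375), (196.0926971435547, 179.55227661132812), 0.4333004057407379)
cup 165 [ 0.5436 -0.0225  0.0756]
fit [0.5335 0.0571] [15.6645 15.0067] [ 0.2608  0.93   -0.2589] [-0.0578 -0.0125  0.0433] inl 0.7444608567208272 closed [0.5185 0.1962 0.0721] mouth [0.5448 0.2902 0.0459]
fit [0.5337 0.0581] [15.0596 14.5782] [ 0.2515  0.9346 -0.2517] [-0.0533 -0.0056  0.0458] inl 0.825 closed [0.5203 0.2002 0.0715] mouth [0.5452 0.2928 0.0465]
fit [0.5334 0.0577] [15.3442 14.7074] [ 0.2559  0.9328 -0.2539] [-0.0571 -0.0079  0.0448] inl 0.7818717759764185 closed [0.5188 0.1967 0.0722] mouth [0.5449 0.2918 0.0463]
```

```bash
cat >> h.py <<'E'
def frame(z,y,p):
    z=np.array(z,float);z/=np.linalg.norm(z);y=np.array(y,float);y-=z*(y@z);y/=np.linalg.norm(y)
    T=np.eye(4);T[:3,:3]=np.c_[np.cross(y,z),y,z];T[:3,3]=p;return T
def rows(T1,n,T0=None):
    "print n rows leading from T0 (measured) to T1, straight, even turn"
    T=tool() if T0 is None else T0.copy()
    w=R.from_matrix(T[:3,:3].T@T1[:3,:3]).as_rotvec()/n; s=(T1[:3,3]-T[:3,3])/n
    print('twist/row',w.round(4))
    for i in range(n):
        print((T[:3,:3].T@s*100).round(2).tolist()); T[:3,:3]=T[:3,:3]@R.from_rotvec(w).as_matrix()
PC=np.array([.5192,.1975,.0720]); PD=np.array([.255,.933,-.254]); PD/=np.linalg.norm(PD)
def grasp(s=.038,lean=60,back=0.):
    e=np.array([PD[0],PD[1],0]);e/=np.linalg.norm(e); a=np.radians(75)
    z=e*np.cos(a)-np.array([0,0,1])*np.sin(a)
    return frame(z,[e[1],-e[0],0],PC+s*PD-(.003+back)*z)
E
python3 - <<'E'
from h import *
p=shot('wrist'); print(np.round(p['tool_from_camera'],3),p['vfov'])
T=grasp(back=.10); print(T.round(3)); rows(T,15)
E
```

```text
[[-0.    -0.96  -0.279  0.071]
 [ 1.    -0.    -0.001  0.   ]
 [ 0.001 -0.279  0.96  -0.153]
 [ 0.     0.     0.     1.   ]] 65.70646984690485
[[ 0.255  0.965  0.068  0.522]
 [ 0.932 -0.264  0.25   0.207]
 [ 0.259 -0.    -0.966  0.162]
 [ 0.     0.     0.     1.   ]]
twist/row [-0.0134  0.0139  0.1017]
[-2.91, -1.31, 0.39]
[-3.03, -1.01, 0.33]
[-3.12, -0.7, 0.28]
[-3.18, -0.39, 0.22]
[-3.21, -0.06, 0.18]
[-3.2, 0.26, 0.13]
[-3.16, 0.58, 0.1]
[-3.08, 0.9, 0.06]
[-2.98, 1.21, 0.03]
[-2.84, 1.5, 0.01]
[-2.67, 1.78, -0.0]
[-2.48, 2.05, -0.02]
[-2.26, 2.29, -0.02]
[-2.01, 2.5, -0.02]
[-1.75, 2.7, -0.01]
```

>>> move_arm --offset '[[-2.91,-1.31,0.39],[-3.03,-1.01,0.33],[-3.12,-0.7,0.28],[-3.18,-0.39,0.22],[-3.21,-0.06,0.18]]' --twist '[[-0.0134,0.0139,0.1017],[-0.0134,0.0139,0.1017],[-0.0134,0.0139,0.1017],[-0.0134,0.0139,0.1017],[-0.0134,0.0139,0.1017]]' --grip '[1,1,1,1,1]' --force 22

```text
time: 1.85
ee_pos: [0.2841, 0.4182, 0.2003]
tcp_rot: [177.3, -4.8, 133.4]
wrist_force: [0.5, 1.0, -0.3]
opening: 0.0858
grasp_force: 0.0
```

>>> move_arm --offset '[[-3.2,0.26,0.13],[-3.16,0.58,0.1],[-3.08,0.9,0.06],[-2.98,1.21,0.03],[-2.84,1.5,0.01]]' --twist '[[-0.0134,0.0139,0.1017],[-0.0134,0.0139,0.1017],[-0.0134,0.0139,0.1017],[-0.0134,0.0139,0.1017],[-0.0134,0.0139,0.1017]]' --grip '[1,1,1,1,1]'

```text
time: 2.35
ee_pos: [0.4034, 0.3122, 0.1811]
tcp_rot: [177.3, -10.3, 104.2]
wrist_force: [0.1, -0.2, 0.0]
opening: 0.0853
grasp_force: 0.0
```

>>> move_arm --offset '[[-2.67,1.78,0],[-2.48,2.05,-0.02],[-2.26,2.29,-0.02],[-2.01,2.5,-0.02],[-1.75,2.7,-0.01]]' --twist '[[-0.0134,0.0139,0.1017],[-0.0134,0.0139,0.1017],[-0.0134,0.0139,0.1017],[-0.0134,0.0139,0.1017],[-0.0134,0.0139,0.1017]]' --grip '[1,1,1,1,1]'

```text
time: 2.85
ee_pos: [0.5228, 0.2062, 0.1618]
tcp_rot: [-180.0, -15.1, 74.4]
wrist_force: [0.4, 1.1, 1.1]
opening: 0.0853
grasp_force: 0.0
```

Run:
```python
from h import *
from scipy.optimize import least_squares
np.set_printoptions(precision=4,suppress=True)
o=bot.get_obs(); print(o['time'],o['q'],o['ee_pos'],o['wrist_force'])
p=shot('wrist'); save(p,'w1'); c=cloud(p).reshape(-1,3); col=p['color'].reshape(-1,3).astype(int)
m=(col.max(1)-col.min(1)<25)&(np.linalg.norm(c-(PC+.05*PD),axis=1)<.075)&(c[:,2]>.035)
S=c[m]
def res(x):
    d=np.array([np.sin(x[2])*np.cos(x[3]),np.cos(x[2])*np.cos(x[3]),-np.sin(x[3])])
    v=S-np.array([x[0],.24,x[1]]); return np.linalg.norm(v-np.outer(v@d,d),axis=1)-.028
s=least_squares(res,[.53,.058,.26,.26],loss='soft_l1',f_scale=.002); x=s.x
d=np.array([np.sin(x[2])*np.cos(x[3]),np.cos(x[2])*np.cos(x[3]),-np.sin(x[3])]); q=np.array([x[0],.24,x[1]])
g=np.abs(s.fun)<.004; t=np.percentile(((S-q)@d)[g],[1,99])
print(len(S),g.mean(),'dir',d,'closed',q+t[0]*d,'mouth',q+t[1]*d,np.diff(t)); print('prior',PC,PD,PC+.1*PD)
rows(grasp(),5)
```

```text
2.85 [ 14.7192  -2.7332  -5.4492  79.5774  12.9808 121.1519] [0.5228 0.2062 0.1618] [0.4211 1.1002 1.1131]
8159 0.9607795072925603 dir [ 0.2604  0.9314 -0.2543] closed [0.5197 0.1998 0.0696] mouth [0.5449 0.2901 0.045 ] [0.0969]
prior [0.5192 0.1975 0.072 ] [ 0.255  0.933 -0.254] [0.5447 0.2908 0.0466]
twist/row [ 0.0005 -0.0001 -0.0025]
[0.06, -0.08, 1.99]
[0.06, -0.08, 1.99]
[0.06, -0.08, 1.99]
[0.06, -0.08, 1.99]
[0.06, -0.08, 1.99]
```

View pics/w1.png

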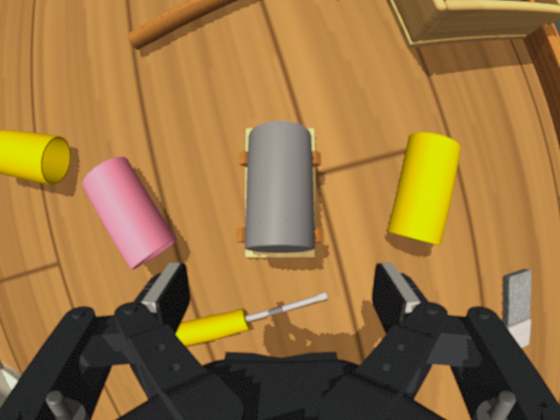

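The grey pot lies centred between the fingers (columns 245–315, rows 120–250), and the close fit agrees with the first one to about 2 mm. I'll go down, close the fingers and lift.

>>> move_arm --offset '[[0.06,-0.08,2],[0.06,-0.08,2],[0.06,-0.08,2],[0.06,-0.08,2],[0.06,-0.08,2]]' --twist '[[0,0,0],[0,0,0],[0,0,0],[0,0,0],[0,0,0]]' --grip '[1,1,1,1,1]'

```text
time: 3.4
ee_pos: [0.5255, 0.2363, 0.0653]
tcp_rot: [-180.0, -15.0, 74.7]
wrist_force: [0.6, -0.3, 0.4]
opening: 0.0853
grasp_force: 0.0
```

>>> move_arm --offset '[[0,0,0],[0,0,0],[0,0,0],[0,0,0],[0,0,0]]' --twist '[[0,0,0],[0,0,0],[0,0,0],[0,0,0],[0,0,0]]' --grip '[1,0.4,0.4,0.4,0.4]' --force 22

```text
time: 3.9
ee_pos: [0.529, 0.2359, 0.0694]
tcp_rot: [179.5, -15.2, 74.7]
wrist_force: [8.0, -2.7, 5.5]
opening: 0.0441
grasp_force: 22.1
```

>>> move_arm --offset '[[0,0,0],[0,0,0],[0,0,0],[0,0,0],[0,0,0]]' --twist '[[0,0,0],[0,0,0],[0,0,0],[0,0,0],[0,0,0]]' --grip '[0.4,0.4,0.4,0.4,0.4]'

```text
time: 4.4
ee_pos: [0.529, 0.2359, 0.0694]
tcp_rot: [179.5, -15.2, 74.7]
wrist_force: [8.0, -2.9, 6.4]
opening: 0.0442
grasp_force: 22.1
```

Run:
```python
from h import *
p=shot('wrist'); s=shot('scene'); t=shot('top')
c=np.hstack([p['color'][100:400,100:460],cv2.resize(s['color'][90:210,260:404],(360,300))])
cv2.imwrite('pics/g1.png',c[...,::-1])
cv2.imwrite('pics/g1t.png',t['color'][...,::-1])
```

```text
(no output)
```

View pics/g1.png

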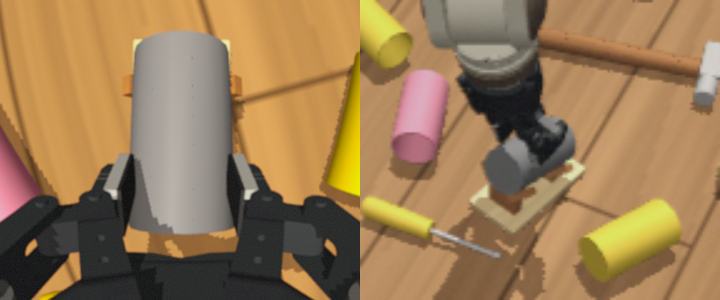

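Run:
```python
from h import *
np.set_printoptions(precision=1,suppress=True,linewidth=180)
p=shot('wrist'); T=tool(); c=cloud(p); t=((c-T[:3,3])@T[:3,:3])*1000
for r in (250,260,270,280,290,300):
    print(r,'L',[tuple(t[r,k].round(0).astype(int).tolist()) for k in range(200,240,5)])
    print(r,'R',[tuple(t[r,k].round(0).astype(int).tolist()) for k in range(322,362,5)])
a=t[150:330,225:340].reshape(-1,3); b=a[(np.abs(a[:,1])<6)&(a[:,2]<10)&(np.abs(a[:,0])<60)]
print('crest (x,z):',[ (x,np.median(b[np.abs(b[:,0]-x)<4][:,2])) for x in range(-40,61,20)])
```

```text
250 L [(-23, -60, 66), (-24, -57, 67), (-23, -53, 66), (-23, -49, 66), (-23, -45, 66), (-23, -41, 66), (2, -28, 8), (7, -23, -4)]
250 R [(9, 20, -8), (7, 23, -3), (2, 28, 8), (-23, 42, 66), (-24, 46, 68), (-24, 49, 68), (-23, 53, 66), (-24, 57, 66)]
260 L [(-31, -61, 65), (-30, -57, 63), (-31, -53, 64), (-30, -49, 63), (11, -27, -24), (10, -25, -24), (11, -22, -24), (2, -23, -5)]
260 R [(5, 20, -11), (6, 22, -14), (11, 22, -25), (11, 25, -24), (71, 0, -153), (-31, 50, 65), (-31, 53, 66), (-31, 57, 64)]
270 L [(-38, -61, 61), (7, -34, -27), (7, -31, -27), (11, -27, -34), (11, -25, -35), (11, -23, -34), (7, -22, -26), (-1, -23, -10)]
270 R [(0, 20, -12), (2, 22, -16), (8, 22, -28), (11, 23, -34), (11, 25, -34), (10, 27, -33), (7, 31, -27), (6, 34, -26)]
280 L [(7, -34, -37), (7, -32, -35), (11, -28, -43), (11, -25, -44), (11, -24, -42), (9, -22, -39), (3, -22, -27), (-5, -22, -14)]
280 R [(-3, 20, -16), (-3, 22, -18), (4, 22, -30), (10, 22, -41), (11, 23, -44), (11, 26, -43), (11, 27, -44), (7, 32, -36)]
290 L [(12, -29, -53), (12, -27, -53), (10, -26, -50), (11, -24, -50), (11, -22, -50), (5, -23, -40), (-2, -23, -29), (-10, -23, -15)]
290 R [(-8, 20, -19), (-8, 22, -18), (1, 22, -33), (7, 22, -43), (11, 22, -51), (11, 24, -51), (11, 26, -51), (12, 27, -53)]
300 L [(11, -28, -58), (12, -26, -60), (11, -25, -58), (7, -25, -51), (6, -23, -50), (2, -22, -43), (-5, -22, -33), (-15, -23, -17)]
300 R [(-12, 20, -20), (-11, 22, -23), (-4, 22, -35), (3, 22, -45), (7, 23, -51), (6, 25, -50), (12, 24, -59), (11, 26, -59)]
crest (x,z): [(-40, np.float64(nan)), (-20, np.float64(-32.58065889622979)), (0, np.float64(-22.278941854687044)), (20, np.float64(-10.683651804532737)), (40, np.float64(1.0080728132924062)), (60, np.float64(nan))]
  return _methods._mean(a, axis=axis, dtype=dtype,
  ret = ret.dtype.type(ret / rcount)
```

The pads closed on a chord above the pot's axis (44 mm opening), so that grasp is too shallow. I'll open, back off and measure where the fingertips really are.

>>> move_arm --offset '[[0,0,0],[0,0,0],[0,0,0],[0,0,-4],[0,0,-4]]' --twist '[[0,0,0],[0,0,0],[0,0,0],[0,0,0],[0,0,0]]' --grip '[1,1,1,1,1]'

```text
time: 5.1
ee_pos: [0.5188, 0.2158, 0.1429]
tcp_rot: [-179.8, -14.9, 74.7]
wrist_force: [0.8, 0.4, 1.2]
opening: 0.0853
grasp_force: 0.0
```

```bash
cat > tips.py <<'E'
from h import *
np.set_printoptions(precision=4,suppress=True,linewidth=180)
p=shot('wrist'); T=tool(); c=cloud(p); t=((c-T[:3,3])@T[:3,:3])*1000
o=bot.get_obs(); print(o['time'],o['opening'],o['ee_pos'],o['wrist_force'])
a=t.reshape(-1,3); k=(np.abs(a[:,0])<16)&(np.abs(a[:,1])>18)&(np.abs(a[:,1])<60)&(a[:,2]<38)&(p['depth'].ravel()>0)
for s in(-1,1):
    b=a[k&(a[:,1]*s>0)]; print(s,len(b),'z pct',np.percentile(b[:,2],[50,90,97,99.5]),'y at tip',np.median(b[b[:,2]>np.percentile(b[:,2],95)],0),'inner y',np.percentile(b[:,1]*s,2))
save(p,'tip%.0f'%(o['time']*100))
S=cloud(p).reshape(-1,3);col=p['color'].reshape(-1,3).astype(int)
m=(col.max(1)-col.min(1)<25)&(np.linalg.norm(S-(PC+.05*PD),axis=1)<.075)&(S[:,2]>.035)&(a[:,2]>45)
S=S[m]
from scipy.optimize import least_squares
def D(x): return np.array([np.sin(x[2])*np.cos(x[3]),np.cos(x[2])*np.cos(x[3]),-np.sin(x[3])])
def res(x):
    v=S-np.array([x[0],.24,x[1]]); d=D(x); return np.linalg.norm(v-np.outer(v@d,d),axis=1)-.028
s=least_squares(res,[.53,.058,.26,.26],loss='soft_l1',f_scale=.002); d=D(s.x);q=np.array([s.x[0],.24,s.x[1]])
g=np.abs(s.fun)<.004; e=np.percentile(((S-q)@d)[g],[1,99]); print(len(S),d,'closed',q+e[0]*d,'mouth',q+e[1]*d)
E
python3 tips.py
```

```text
5.15 0.08572133380857726 [0.5211 0.2155 0.1511] [ 0.7498 -0.9765  6.3528]
-1 10301 z pct [-81.9636 -36.376  -24.476  -18.5317] y at tip [  2.6194 -45.2385 -23.4676] inner y 20.546554011520513
1 13027 z pct [-82.3779 -39.4176 -25.1169 -18.1075] y at tip [  3.1287  40.445  -23.8224] inner y 19.981222096833875
9404 [ 0.2573  0.9316 -0.2567] closed [0.5199 0.2006 0.0696] mouth [0.5449 0.2909 0.0447]
```

>>> move_arm --offset '[[0,0,0],[0,0,0],[0,0,0],[0,0,0],[0,0,0]]' --twist '[[0,0,0],[0,0,0],[0,0,0],[0,0,0],[0,0,0]]' --grip '[0.66,0.66,0.66,0.66,0.66]'

```text
time: 5.65
ee_pos: [0.5197, 0.2162, 0.1423]
tcp_rot: [-179.9, -15.0, 74.7]
wrist_force: [-0.2, -0.4, 0.2]
opening: 0.0563
grasp_force: 0.0
```

```bash
python3 tips.py
```

```text
5.7 0.05671862058738941 [0.5198 0.2162 0.1426] [-0.3902  0.0637 -0.0731]
-1 13889 z pct [-83.7998 -45.9084 -28.1281 -19.0192] y at tip [  6.4534 -28.8395 -26.4703] inner y 24.541391176035017
1 14141 z pct [-84.2316 -46.377  -28.0801 -19.091 ] y at tip [  6.522   28.0873 -26.4916] inner y 24.020699648870682
9171 [ 0.2576  0.9318 -0.2557] closed [0.5201 0.2012 0.0694] mouth [0.5448 0.2907 0.0448]
```

```bash
ls pics
python3 - <<'E'
import cv2
a=cv2.imread('pics/tip570.png'); cv2.imwrite('pics/tipc.png',cv2.resize(a[230:400,120:440],(768,408)))
from h import *
np.set_printoptions(precision=0,suppress=True,linewidth=200)
p=shot('wrist'); T=tool(); c=cloud(p); t=((c-T[:3,3])@T[:3,:3])*1000
for k in (195,205,210,215,220): print(k,[tuple(t[r,k].round(0).astype(int).tolist()) for r in range(240,320,8)])
E
```

```text
g1.png
g1t.png
s0x.png
scene0.png
t0x.png
tip515.png
tip570.png
top0.png
w1.png
195 [(-44, -85, 138), (-51, -84, 135), (-59, -85, 133), (-67, -85, 131), (8, -37, -30), (11, -34, -43), (11, -32, -49), (9, -32, -52), (12, -29, -62), (11, -28, -66)]
205 [(-43, -74, 137), (-51, -74, 134), (11, -34, -22), (11, -33, -29), (10, -31, -36), (11, -30, -43), (11, -28, -50), (8, -29, -50), (6, -28, -52), (3, -28, -53)]
210 [(-44, -69, 138), (-51, -69, 135), (11, -32, -20), (11, -31, -28), (11, -29, -36), (9, -29, -39), (6, -29, -41), (3, -28, -43), (0, -29, -43), (-2, -28, -46)]
215 [(-44, -64, 138), (-51, -64, 135), (11, -30, -20), (10, -29, -28), (8, -28, -30), (5, -28, -32), (1, -28, -32), (-2, -29, -33), (-5, -29, -35), (-9, -29, -36)]
220 [(-43, -59, 137), (-51, -59, 136), (-58, -59, 133), (6, -28, -18), (1, -29, -18), (-1, -28, -22), (-4, -28, -23), (-8, -28, -24), (-106, -61, 120), (-115, -61, 119)]
```

View pics/tipc.png

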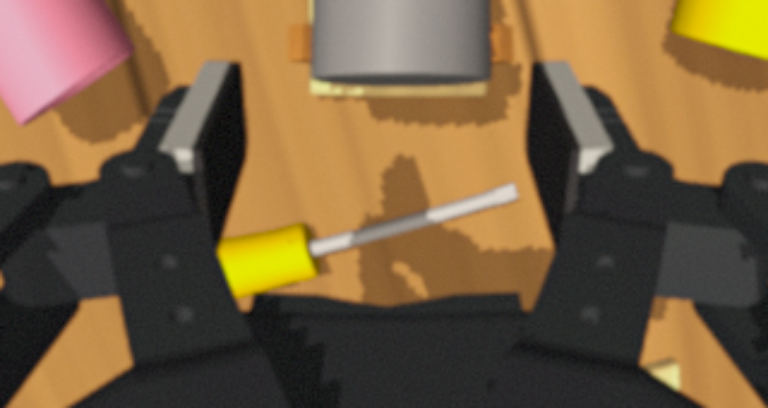

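In this tool frame the fingertips really stand at about z = −16 mm, with pad middles near −35 mm: the left pad's edge in depth is at (11, −30, −18) mm. The first contact fits that too. The pads therefore have to go about 35 mm deeper.

```bash
cat >> h.py <<'E'
PC=np.array([.5197,.1994,.0700]); PD=np.array([.2576,.9318,-.2557]); PD/=np.linalg.norm(PD)
E
python3 - <<'E'
from h import *
T=grasp(back=-.037); print(T.round(4)); rows(T,8)
E
```

```text
[[ 0.2574  0.9638  0.069   0.5318]
 [ 0.931  -0.2665  0.2495  0.2433]
 [ 0.2588 -0.     -0.9659  0.0274]
 [ 0.      0.      0.      1.    ]]
twist/row [-0.0002  0.      0.0003]
[-0.02, 0.06, 1.49]
[-0.02, 0.06, 1.49]
[-0.02, 0.06, 1.49]
[-0.02, 0.06, 1.49]
[-0.02, 0.05, 1.49]
[-0.02, 0.05, 1.49]
[-0.02, 0.05, 1.49]
[-0.02, 0.05, 1.49]
```

>>> move_arm --offset '[[0,0.44,0],[0,0,0],[0,0,2],[0,0,2],[0,0,2]]' --twist '[[0,0,0],[0,0,0],[0,0,0],[0,0,0],[0,0,0]]' --grip '[1,1,1,1,1]'

```text
time: 6.25
ee_pos: [0.5287, 0.2301, 0.0848]
tcp_rot: [180.0, -15.0, 74.7]
wrist_force: [0.4, 0.2, -0.5]
opening: 0.0853
grasp_force: 0.0
```

>>> move_arm --offset '[[0,0,2],[0,0,2],[-0.15,0,1.9],[0,0,0],[0,0,0]]' --twist '[[0,0,0],[0,0,0],[0,0,0],[0,0,0],[0,0,0]]' --grip '[1,1,1,1,1]'

```text
time: 6.75
ee_pos: [0.532, 0.2433, 0.0282]
tcp_rot: [-180.0, -15.0, 74.7]
wrist_force: [0.0, -0.2, 0.4]
opening: 0.0855
grasp_force: 0.0
```

>>> move_arm --offset '[[0,0,0],[0,0,0],[0,0,0],[0,0,0],[0,0,0]]' --twist '[[0,0,0],[0,0,0],[0,0,0],[0,0,0],[0,0,0]]' --grip '[0.5,0.5,0.5,0.5,0.5]' --force 22

```text
time: 7.25
ee_pos: [0.5322, 0.2434, 0.0294]
tcp_rot: [180.0, -15.1, 74.7]
wrist_force: [-5.0, -1.9, 5.5]
opening: 0.0565
grasp_force: 22.4
```

>>> move_arm --offset '[[0.52,0,-1.93],[0.52,0,-1.93],[0.78,0,-2.9],[0.78,0,-2.9],[0.78,0,-2.9]]' --twist '[[0,0,0],[0,0,0],[0,0,0],[0,0,0],[0,0,0]]' --grip '[0.5,0.5,0.5,0.5,0.5]'

```text
time: 7.75
ee_pos: [0.532, 0.2433, 0.1598]
tcp_rot: [180.0, -15.0, 74.7]
wrist_force: [0.3, 0.1, -0.9]
opening: 0.0564
grasp_force: 24.0
```

>>> move_arm --offset '[[0.52,0,-1.93],[0.52,0,-1.93],[0,0,0],[0,0,0],[0,0,0]]' --twist '[[0,0,0],[0,0,0],[0,0,0],[0,0,0],[0,0,0]]' --grip '[0.5,0.5,0.5,0.5,0.5]'

```text
time: 8.25
ee_pos: [0.5317, 0.2432, 0.1966]
tcp_rot: [-179.9, -15.0, 74.7]
wrist_force: [0.3, -0.3, -0.9]
opening: 0.056
grasp_force: 24.0
```

```bash
cat > inhand.py <<'E'
from h import *
from scipy.optimize import least_squares
np.set_printoptions(precision=4,suppress=True,linewidth=180)
def inhand(p=None):
    p=p or shot('wrist'); C=np.array(p['tool_from_camera'])
    v,u=np.mgrid[:420,:560]; c=(ray(p,u,v)*p['depth'][...,None])@C[:3,:3].T+C[:3,3]
    col=p['color'].astype(int); q=(col.max(2)-col.min(2)<25)&(p['depth']>0)&(col.max(2)>60)
    # pot: axis expected through (0,0,-.034), dir (sin60,0,cos60)
    d0=np.array([.866,0,.5]); o0=np.array([0,0,-.034]); w=c-o0; r=np.linalg.norm(w-(w@d0)[...,None]*d0,axis=-1)
    S=c[q&(np.abs(r-.028)<.008)&(np.abs(w@d0)<.09)&(np.abs(c[...,1])<.0265)]
    def D(x): a=np.array([x[2],x[3],0])+d0; return a/np.linalg.norm(a)
    def res(x):
        w=S-np.array([0,x[0],x[1]]); d=D(x); return np.linalg.norm(w-np.outer(w@d,d),axis=1)-.028
    s=least_squares(res,[0,-.034,0,0],loss='soft_l1',f_scale=.001); d=D(s.x); o=np.array([0,s.x[0],s.x[1]])
    g=np.abs(s.fun)<.003; e=np.percentile(((S-o)@d)[g],[.3,99.7])
    return d,o,e,len(S),g.mean()
if __name__=='__main__':
    p=shot('wrist'); save(p,'ih'); b=bot.get_obs(); print(b['time'],b['q'],b['ee_pos'],b['wrist_force'])
    d,o,e,n,f=inhand(p); print('axis',d,'angle to z',np.degrees(np.arccos(d[2])),'o',o,'ends',e,n,f)
E
python3 inhand.py
```

```text
8.3 [ 18.3048   0.037    1.0895  82.7284  12.4632 124.532 ] [0.5316 0.2433 0.1965] [-0.1616  0.379  -0.42  ]
axis [0.8657 0.0061 0.5005] angle to z 59.96619418818898 o [ 0.     -0.0002 -0.0314] ends [-0.0245  0.0607] 27337 1.0
```

View pics/ih.png

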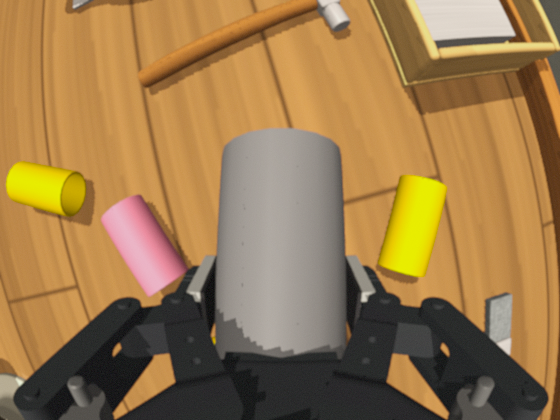

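```bash
cat >> h.py <<'E'
ID=np.array([.8657,.0061,.5005]); IM=np.array([0,-.0002,-.0314])+.0610*ID   # pot axis, mouth in tool
def place(mouth,az=-30,d=ID,m=IM):
    a=np.radians(az); T=frame([np.cos(np.pi/6)*np.cos(a),np.cos(np.pi/6)*np.sin(a),-.5],[-np.sin(a),np.cos(a),0],[0,0,0])
    v=T[:3,:3]@d; T[:3,:3]=R.from_rotvec(np.cross(v,[0,0,-1])).as_matrix()@T[:3,:3]
    T[:3,3]=np.array(mouth)-T[:3,:3]@m; return T
E
python3 - <<'E'
from h import *
T=place([.4985,-.271,.15]); print(T.round(4)); rows(T,20)
E
```

```text
[[-0.4361  0.5     0.7482  0.5221]
 [ 0.2457  0.866  -0.4355 -0.2845]
 [-0.8657 -0.0061 -0.5005  0.1953]
 [ 0.      0.      0.      1.    ]]
twist/row [-0.0266 -0.0554 -0.0648]
[-2.47, 0.65, -0.66]
[-2.54, 0.5, -0.5]
[-2.59, 0.35, -0.35]
[-2.63, 0.19, -0.2]
[-2.64, 0.02, -0.05]
[-2.63, -0.15, 0.1]
[-2.61, -0.33, 0.24]
[-2.56, -0.5, 0.37]
[-2.5, -0.68, 0.49]
[-2.42, -0.85, 0.61]
[-2.32, -1.02, 0.72]
[-2.21, -1.19, 0.81]
[-2.08, -1.35, 0.9]
[-1.94, -1.51, 0.97]
[-1.78, -1.66, 1.03]
[-1.61, -1.79, 1.08]
[-1.43, -1.92, 1.11]
[-1.24, -2.04, 1.14]
[-1.04, -2.14, 1.14]
[-0.83, -2.23, 1.14]
```

>>> move_arm --offset '[[-2.47,0.65,-0.66],[-2.54,0.5,-0.5],[-2.59,0.35,-0.35],[-2.63,0.19,-0.2],[-2.64,0.02,-0.05]]' --twist '[[-0.0266,-0.0554,-0.0648],[-0.0266,-0.0554,-0.0648],[-0.0266,-0.0554,-0.0648],[-0.0266,-0.0554,-0.0648],[-0.0266,-0.0554,-0.0648]]' --grip '[0.5,0.5,0.5,0.5,0.5]'

```text
time: 8.8
ee_pos: [0.5294, 0.1104, 0.1967]
tcp_rot: [170.4, 2.6, 92.0]
wrist_force: [-0.4, 0.3, -0.9]
opening: 0.0564
grasp_force: 24.0
```

>>> move_arm --offset '[[-2.63,-0.15,0.1],[-2.61,-0.33,0.24],[-2.56,-0.5,0.37],[-2.5,-0.68,0.49],[-2.42,-0.85,0.61]]' --twist '[[-0.0266,-0.0554,-0.0648],[-0.0266,-0.0554,-0.0648],[-0.0266,-0.0554,-0.0648],[-0.0266,-0.0554,-0.0648],[-0.0266,-0.0554,-0.0648]]' --grip '[0.5,0.5,0.5,0.5,0.5]'

```text
time: 9.3
ee_pos: [0.527, -0.0212, 0.1962]
tcp_rot: [166.0, 22.1, 107.2]
wrist_force: [0.4, -0.5, -1.0]
opening: 0.0561
grasp_force: 24.0
```

>>> move_arm --offset '[[-2.32,-1.02,0.72],[-2.21,-1.19,0.81],[-2.08,-1.35,0.9],[-1.94,-1.51,0.97],[-1.78,-1.66,1.03]]' --twist '[[-0.0266,-0.0554,-0.0648],[-0.0266,-0.0554,-0.0648],[-0.0266,-0.0554,-0.0648],[-0.0266,-0.0554,-0.0648],[-0.0266,-0.0554,-0.0648]]' --grip '[0.5,0.5,0.5,0.5,0.5]'

```text
time: 9.8
ee_pos: [0.5247, -0.153, 0.1957]
tcp_rot: [167.4, 41.9, 124.2]
wrist_force: [0.3, 0.1, -2.3]
opening: 0.056
grasp_force: 24.0
```

Run:
```python
from h import *
np.set_printoptions(precision=3,suppress=True)
o=bot.get_obs(); print(o['time'],o['q'],o['ee_pos'],o['opening']); rows(place([.4985,-.271,.15]),5)
```

```text
9.8 [ -4.61  -35.811 -37.255  49.994 -21.839  38.664] [ 0.525 -0.153  0.196] 0.05595741675396529
twist/row [-0.026 -0.055 -0.064]
[-1.59, -1.8, 1.08]
[-1.41, -1.92, 1.11]
[-1.22, -2.04, 1.13]
[-1.03, -2.14, 1.14]
[-0.82, -2.23, 1.13]
```

Run:
```python
from h import *
rows(place([.4985,-.271,.15],az=-60),5)
```

```text
twist/row [ 0.0557 -0.0635  0.0013]
[-1.63, -2.07, 1.05]
[-1.56, -2.01, 1.27]
[-1.48, -1.93, 1.47]
[-1.38, -1.84, 1.67]
[-1.27, -1.74, 1.85]
```

>>> move_arm --offset '[[-1.63,-2.07,1.05],[-1.56,-2.01,1.27],[-1.48,-1.93,1.47],[-1.38,-1.84,1.67],[-1.27,-1.74,1.85]]' --twist '[[0.0557,-0.0635,0.0013],[0.0557,-0.0635,0.0013],[0.0557,-0.0635,0.0013],[0.0557,-0.0635,0.0013],[0.0557,-0.0635,0.0013]]' --grip '[0.5,0.5,0.5,0.5,0.5]'

```text
time: 10.3
ee_pos: [0.5116, -0.2945, 0.195]
tcp_rot: [-179.3, 59.9, 120.3]
wrist_force: [0.3, -0.1, -1.4]
opening: 0.0563
grasp_force: 24.1
```

>>> move_arm --offset '[[0,0,0],[0,0,0],[0,0,0],[0,0,0],[0,0,0]]' --twist '[[0,0,0],[0,0,0],[0,0,0],[0,0,0],[0,0,0]]' --grip '[0.5,0.5,0.5,0.5,0.5]'

```text
time: 10.8
ee_pos: [0.5126, -0.2933, 0.1967]
tcp_rot: [-179.6, 59.8, 120.2]
wrist_force: [-0.1, 0.4, -1.7]
opening: 0.0565
grasp_force: 24.1
```

```bash
cat > look.py <<'E'
from inhand import *
import sys
p=shot('wrist'); T=tool(); o=bot.get_obs(); print(o['time'],o['q'],o['ee_pos'],o['wrist_force'],o['opening'])
d,q,e,n,f=inhand(p); m=q+e[1]*d; print('pot axis world',T[:3,:3]@d,'mouth',(T@np.r_[m,1])[:3],'tool',d,q,e,f)
c=cloud(p).reshape(-1,3); col=p['color'].reshape(-1,3).astype(int); k=p['depth'].ravel()>0
H=c[k&(np.hypot(c[:,0]-.4985,c[:,1]+.271)<.04)&(c[:,2]>.065)&(c[:,2]<.098)]
print('head',len(H),H.min(0),H.max(0))
def fit(S,r,x0=(.4985,-.271)): 
    s=least_squares(lambda x:np.hypot(S[:,0]-x[0],S[:,1]-x[1])-r,x0,loss='soft_l1',f_scale=.001); return s.x,np.std(s.fun)
H2=H[(H[:,2]<.090)&(H[:,2]>.07)]
if len(H2)>30: print('head side fit',len(H2),fit(H2,.0225))
K=c[k&(np.hypot(c[:,0]-.4985,c[:,1]+.271)<.045)&(c[:,2]>.018)&(c[:,2]<.06)&(col.max(1)<70)]
if len(K)>30: print('collar',len(K),K.min(0),K.max(0))
save(p,sys.argv[1])
E
python3 look.py h1
```

```text
10.85 [-10.4196 -33.3609 -44.9394  30.4178 -41.3312  30.5185] [ 0.5126 -0.2934  0.1966] [-0.2735 -0.8091 -1.8595] 0.05608159021897562
pot axis world [-0.0006  0.0033 -1.    ] mouth [ 0.4984 -0.2686  0.1508] tool [0.8662 0.0044 0.4997] [ 0.     -0.0001 -0.0328] [-0.023   0.0623] 1.0
head 5689 [ 0.4758 -0.2909  0.065 ] [ 0.5202 -0.2472  0.097 ]
head side fit 1830 (array([ 0.499 , -0.2711]), np.float64(0.00044601241401930666))
collar 899 [ 0.4679 -0.3014  0.036 ] [ 0.5318 -0.2509  0.0398]
```

View pics/h1.png

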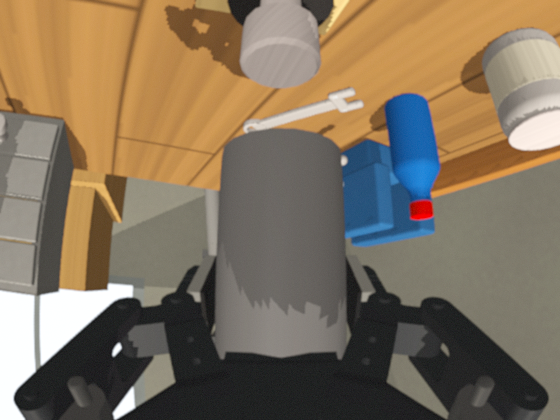

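The pot hangs mouth down with its rim at row 130. The post head is just beyond it at (280,40), and its collar top stands about 38 mm up. The sideways error is only about 2.5 mm, so I'll correct it and lower to just above the head.

>>> move_arm --offset '[[-0.12,-0.07,0.21],[1.15,0,0.67],[1.15,0,0.67],[1.15,0,0.67],[0,0,0]]' --twist '[[0,0,0],[0,0,0],[0,0,0],[0,0,0],[0,0,0]]' --grip '[0.5,0.5,0.5,0.5,0.5]'

```text
time: 11.35
ee_pos: [0.5114, -0.296, 0.1517]
tcp_rot: [-179.1, 59.6, 120.6]
wrist_force: [-0.8, 0.1, -1.6]
opening: 0.0561
grasp_force: 24.1
```

>>> move_arm --offset '[[0,0,0],[0,0,0],[0,0,0]]' --twist '[[0,0,0],[0,0,0],[0,0,0]]' --grip '[0.5,0.5,0.5]'

```text
time: 11.65
ee_pos: [0.5131, -0.2963, 0.157]
tcp_rot: [-179.6, 59.9, 120.2]
wrist_force: [-0.7, 0.8, -2.6]
opening: 0.0567
grasp_force: 24.1
```

```bash
python3 look.py h2
```

```text
11.7 [-10.8045 -31.9143 -48.6403  25.0355 -41.085   30.1945] [ 0.513  -0.2963  0.1569] [ 0.1565 -0.3791 -0.6893] 0.056351674863835105
pot axis world [ 0.0041 -0.0081 -1.    ] mouth [ 0.4991 -0.2721  0.1109] tool [0.8603 0.0028 0.5098] [ 0.     -0.0001 -0.033 ] [-0.0232  0.0625] 0.9341185255583463
head 6416 [ 0.476 -0.285  0.065] [ 0.5202 -0.2471  0.0963]
head side fit 2908 (array([ 0.499 , -0.2711]), np.float64(0.0004629222397380264))
collar 4084 [ 0.4636 -0.3012  0.0291] [ 0.5321 -0.2351  0.04  ]
```

>>> move_arm --offset '[[0.52,0,0.3],[0.52,0,0.3],[0.52,0,0.3],[0.52,0,0.3],[0,0,0]]' --twist '[[0,0,0],[0,0,0],[0,0,0],[0,0,0],[0,0,0]]' --grip '[0.5,0.5,0.5,0.5,0.5]'

```text
time: 12.2
ee_pos: [0.5121, -0.2961, 0.1304]
tcp_rot: [-179.4, 59.7, 120.4]
wrist_force: [-1.1, 0.7, -0.7]
opening: 0.0565
grasp_force: 24.1
```

>>> move_arm --offset '[[0,0,0],[0,0,0]]' --twist '[[0,0,0],[0,0,0]]' --grip '[0.5,0.5]'

```text
time: 12.4
ee_pos: [0.5128, -0.2963, 0.1325]
tcp_rot: [-179.6, 59.8, 120.2]
wrist_force: [0.3, -0.4, -2.2]
opening: 0.0561
grasp_force: 24.1
```

The pot went over the head without contact forces. Continuing down to just above the collar.

>>> move_arm --offset '[[0.7,0,0.4],[0.7,0,0.4],[0.7,0,0.4],[0.7,0,0.4],[0.7,0,0.4]]' --twist '[[0,0,0],[0,0,0],[0,0,0],[0,0,0],[0,0,0]]' --grip '[0.5,0.5,0.5,0.5,0.5]'

```text
time: 12.9
ee_pos: [0.5122, -0.296, 0.0908]
tcp_rot: [-179.5, 59.8, 120.3]
wrist_force: [1.0, 0.0, -1.4]
opening: 0.0561
grasp_force: 24.1
```

>>> move_arm --offset '[[0,0,0],[0,0,0],[0,0,0]]' --twist '[[0,0,0],[0,0,0],[0,0,0]]' --grip '[0.5,0.5,0.5]'

```text
time: 13.2
ee_pos: [0.5126, -0.2961, 0.0924]
tcp_rot: [-179.6, 59.9, 120.2]
wrist_force: [0.9, -0.2, -0.6]
opening: 0.0563
grasp_force: 24.1
```

Run:
```python
from h import *
o=bot.get_obs(); print(o['time'],o['q'],o['ee_pos'],o['wrist_force'],o['torque'],(rot(o['tcp_rot'])@np.array([.866,.004,.5])).round(4))
```

```text
13.2 [-10.78710303 -28.13147955 -53.90220321  16.01692364 -41.10395793
  30.21250099] [ 0.51263766 -0.29610491  0.09238612] [ 0.87716607 -0.23683655 -0.55154296] [ 0.79898103  0.51558838 -0.01937057] [-7.0e-04  2.4e-03 -1.0e+00]
```

>>> move_arm --offset '[[0.35,0,0.2],[0.35,0,0.2],[0.35,0,0.2],[0.35,0,0.2],[0,0,0]]' --twist '[[0,0,0],[0,0,0],[0,0,0],[0,0,0],[0,0,0]]' --grip '[0.5,0.5,0.5,0.5,0.5]' --force 24

```text
time: 13.7
ee_pos: [0.5125, -0.2959, 0.0755]
tcp_rot: [-179.6, 59.8, 120.2]
wrist_force: [1.1, -0.6, 1.3]
opening: 0.0563
grasp_force: 25.6
```

>>> move_arm --offset '[[0.35,0,0.2],[0.35,0,0.2],[0,0,0]]' --twist '[[0,0,0],[0,0,0],[0,0,0]]' --grip '[0.5,0.5,0.5]'

```text
time: 14.0
ee_pos: [0.5125, -0.296, 0.0678]
tcp_rot: [-179.6, 59.9, 120.2]
wrist_force: [0.2, 0.8, 5.3]
opening: 0.0565
grasp_force: 25.7
```

```bash
python3 look.py h3
python3 - <<'E'
from h import *
for n in('scene','top'):
    c=cloud(shot(n)).reshape(-1,3); H=c[(np.hypot(c[:,0]-.4985,c[:,1]+.271)<.05)&(c[:,2]>.1)]
    print(n,len(H),np.percentile(H[:,2],[5,50]) if len(H) else '')
E
```

```text
14.05 [-10.7764 -26.0391 -55.6063  12.2213 -41.1069  30.2222] [ 0.5125 -0.296   0.0678] [-0.4041  0.6436  4.6522] 0.05581256706243424
pot axis world [ 0.0008  0.0034 -1.    ] mouth [ 0.4984 -0.2712  0.021 ] tool [0.8661 0.0056 0.4999] [ 0.     -0.0001 -0.0328] [-0.0231  0.0633] 0.9896038012218213
head 14618 [ 0.4585 -0.2958  0.065 ] [ 0.5352 -0.2344  0.098 ]
head side fit 9400 (array([ 0.4953, -0.2659]), np.float64(0.004555976076569819))
collar 2567 [ 0.4637 -0.2926  0.018 ] [ 0.5309 -0.2348  0.0221]
scene 866 [0.10262587 0.12129956]
top 492 [0.1036175  0.12110442]
```

The rim is near 22 mm. I'll ease the grip to stay under 25 N and feel for the hard stop.

>>> move_arm --offset '[[0.09,0,0.05],[0.17,0,0.1],[0,0,0]]' --twist '[[0,0,0],[0,0,0],[0,0,0]]' --grip '[0.5,0.5,0.5]' --force 21

```text
time: 14.45
ee_pos: [0.5131, -0.2969, 0.0678]
tcp_rot: [-179.8, 60.1, 119.9]
wrist_force: [-5.6, 2.3, 17.1]
opening: 0.0561
grasp_force: 26.2
```

>>> move_arm --offset '[[0.17,0,0.1],[0,0,0],[0,0,0]]' --twist '[[0,0,0],[0,0,0],[0,0,0]]' --grip '[0.5,0.5,0.5]'

```text
time: 14.75
ee_pos: [0.5136, -0.2974, 0.0675]
tcp_rot: [-180.0, 60.2, 119.7]
wrist_force: [-8.5, 3.2, 22.0]
opening: 0.056
grasp_force: 26.4
```

It is home: 22 N with no further travel. I'll relax the press, open and back away along the tool axis.

>>> move_arm --offset '[[-0.37,0,-0.21],[0,0,0],[0,0,0]]' --twist '[[0,0,0],[0,0,0],[0,0,0]]' --grip '[0.5,0.5,0.5]' --force 20

```text
time: 15.05
ee_pos: [0.5124, -0.2962, 0.0676]
tcp_rot: [-179.6, 59.9, 120.1]
wrist_force: [-2.1, 1.3, 8.6]
opening: 0.0563
grasp_force: 25.7
```

>>> move_arm --offset '[[0,0,0],[0,0,0],[0,0,0],[0,0,0],[0,0,0]]' --twist '[[0,0,0],[0,0,0],[0,0,0],[0,0,0],[0,0,0]]' --grip '[1,1,1,1,1]'

```text
time: 15.55
ee_pos: [0.5121, -0.2959, 0.0665]
tcp_rot: [-179.5, 59.8, 120.3]
wrist_force: [0.5, 0.0, 0.2]
opening: 0.0852
grasp_force: 0.0
```

>>> move_arm --offset '[[0,0,-1],[0,0,-2],[0,0,-2.5],[0,0,-2.5],[0,0,-2]]' --twist '[[0,0,0],[0,0,0],[0,0,0],[0,0,0],[0,0,0]]' --grip '[1,1,1,1,1]'

```text
time: 16.05
ee_pos: [0.4688, -0.2202, 0.1179]
tcp_rot: [-179.6, 59.8, 120.2]
wrist_force: [0.5, -0.2, -0.4]
opening: 0.0855
grasp_force: 0.0
```

Run:
```python
from h import *
np.set_printoptions(precision=4,suppress=True)
o=bot.get_obs(); print(o['time'],o['q'],o['ee_pos'],o['wrist_force'],o['opening'])
ims=[]
for n in('scene','top','wrist'):
    p=shot(n); a=cloud(p).reshape(-1,3); k=p['depth'].ravel()>0
    H=a[k&(np.hypot(a[:,0]-.4985,a[:,1]+.271)<.035)&(a[:,2]>.112)&(a[:,2]<.135)]
    if len(H)>20:
        A=np.c_[H[:,:2]-H[:,:2].mean(0),np.ones(len(H))]; print(n,len(H),H.mean(0),'tilt',np.linalg.lstsq(A,H[:,2],rcond=None)[0],(H[:,2].min(),H[:,2].max()))
    t=a[k&(np.hypot(a[:,0]-.545,a[:,1]+.025)<.04)&(a[:,2]>.068)&(a[:,2]<.085)]; print('cup',len(t),t.mean(0) if len(t) else '')
    ims.append(p['color'])
cv2.imwrite('pics/f1.png',np.hstack([cv2.resize(ims[0][150:390,130:400],(400,356)),ims[2][:356,80:480]])[...,::-1])
```

```text
16.05 [  0.4032 -38.0279 -54.6436  33.2423 -48.9221  41.5617] [ 0.4688 -0.2202  0.1179] [ 0.5412 -0.1869 -0.4371] 0.08553560533321214
scene 474 [ 0.4997 -0.2739  0.1222] tilt [-0.0276  0.0339  0.1222] (np.float64(0.11211605800775137), np.float64(0.12970511440738974))
cup 205 [ 0.5463 -0.0275  0.0749]
top 334 [ 0.4963 -0.2686  0.1215] tilt [ 0.0173 -0.0068  0.1215] (np.float64(0.11211407138490226), np.float64(0.12777624277243715))
cup 169 [ 0.5433 -0.0227  0.0755]
wrist 1422 [ 0.4884 -0.2549  0.1175] tilt [ 0.055  -0.1017  0.1175] (np.float64(0.11200390342322405), np.float64(0.12134291651314312))
cup 0
```

View pics/f1.png

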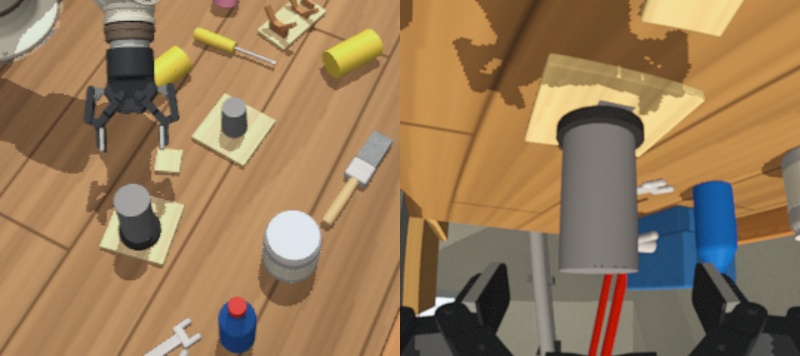

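The pot stands square on the collar with its top at about 122 mm. The collar sits flat on the foot, the gripper is clear, and the cup hasn't moved.

```bash
python3 -c "
from workcell import bot
print(bot.job_done())"
```

```text
the job is handed in; nothing more can be done
None
```

The pot hangs mouth down on the empty post, pressed fully home (top about 122 mm up) and released; the small cup hasn't moved and nothing else was touched, though pad force read up to 26.4 N during the press, over the 25 N the pot bears. The job is handed in.

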